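Set out the machine legs by height

TASK

Set out the four machine legs in order of height on the row of white label plates, one leg standing upright in the middle of each plate: the tallest on the plate next to the upright end bracket, the shortest on the plate farthest from it. Do not tip any leg over on the way.

Things in the scene. Friction and masses are not known exactly. Their poses are not given: they have to be found in the camera images.
- leg_50: Machine leg, the shortest of four, 50 mm tall over all: a plain round bare-aluminium pillar 30 mm in diameter standing on a black rubber foot 46 mm in diameter and 7 mm thick (tapering to 38 mm at its top); loose, starts standing upright on the table, about 0.11 kg (may differ by a third). Origin at the centre of the underside of the foot, z up along the pillar.
- leg_70: Machine leg, the second shortest of four, 70 mm tall over all: a plain round bare-aluminium pillar 30 mm in diameter standing on a black rubber foot 46 mm in diameter and 7 mm thick (tapering to 38 mm at its top); loose, starts standing upright on the table, about 0.15 kg (may differ by a third). Origin at the centre of the underside of the foot, z up along the pillar.
- leg_90: Machine leg, the second tallest of four, 90 mm tall over all: a plain round bare-aluminium pillar 30 mm in diameter standing on a black rubber foot 46 mm in diameter and 7 mm thick (tapering to 38 mm at its top); loose, starts standing upright on the table, about 0.2 kg (may differ by a third). Origin at the centre of the underside of the foot, z up along the pillar.
- leg_110: Machine leg, the tallest of four, 110 mm tall over all: a plain round bare-aluminium pillar 30 mm in diameter standing on a black rubber foot 46 mm in diameter and 7 mm thick (tapering to 38 mm at its top); loose, starts standing upright on the table, about 0.24 kg (may differ by a third). Origin at the centre of the underside of the foot, z up along the pillar.
- plate_a: One of four identical white square label plates, 64 x 64 mm and 3 mm thick, in a straight row 80 mm apart centre to centre on a fixed black steel strip (90 mm wide, 420 mm long, 6 mm thick) lying across the table. The letters are in random order along the row: tell the plates apart by their position. Fixed. Origin at the centre of its underside (its top is 3 mm above, 9 mm above the table), y axis along the row.
- plate_b: One of four identical white square label plates, 64 x 64 mm and 3 mm thick, in a straight row 80 mm apart centre to centre on a fixed black steel strip (90 mm wide, 420 mm long, 6 mm thick) lying across the table. The letters are in random order along the row: tell the plates apart by their position. Fixed. Origin at the centre of its underside (its top is 3 mm above, 9 mm above the table), y axis along the row.
- plate_c: One of four identical white square label plates, 64 x 64 mm and 3 mm thick, in a straight row 80 mm apart centre to centre on a fixed black steel strip (90 mm wide, 420 mm long, 6 mm thick) lying across the table. The letters are in random order along the row: tell the plates apart by their position. Fixed. Origin at the centre of its underside (its top is 3 mm above, 9 mm above the table), y axis along the row.
- plate_d: One of four identical white square label plates, 64 x 64 mm and 3 mm thick, in a straight row 80 mm apart centre to centre on a fixed black steel strip (90 mm wide, 420 mm long, 6 mm thick) lying across the table. The letters are in random order along the row: tell the plates apart by their position. Fixed. Origin at the centre of its underside (its top is 3 mm above, 9 mm above the table), y axis along the row.
- end_bracket: Black steel end bracket standing on one end of the strip (either end): an upright plate across the strip, 80 mm wide, 60 mm high, 4 mm thick, on a low foot 30 mm wide and 3 mm thick. Fixed. Origin at the centre of its underside, on the line of the row, 70 mm from the centre of the nearest label plate (so 70, 150, 230 and 310 mm from the four). The other end of the strip has only a low 8 mm bar.
There are look-alikes about, which are no part of the job. Leave any purple look-alike of the leg_110 alone. What is shaped like the leg_70 but green is not meant.

How it is judged:
By the outcome, as a careful person would: the job done as asked, in the order asked, and still so for the second after the job is handed in, with the robot touching nothing.
It also fails if it takes over 112 s, if anything falls off the work surface, if the arm or the gripper's body presses on something with over 40 N, if the wrist force passes 120 N, or if a joint passes its speed limit or range.

ROBOT

A 7-joint arm with a two-finger parallel gripper is mounted at the origin on the work surface. World frame = base frame: x ahead of the robot, y to its left, z up, the work surface at z = 0. Lengths are in mm, angles in rad, forces in N, time in s.
With the tool pointing down it reaches from about 425 to 1025 mm from the base axis. Payload 3.6 kg.
Tool frame: the origin (TCP) lies at the very end of the fingers, on their centre line; the grasp point (between the pads) lies 19 mm behind it; x points along the fingers, z is the direction in which the jaws open and shut, and the axes are right-handed (so a half turn about x gives the same grasp; the last joint's range is limited). The gripper opens to 85 mm and grips with 20 to 120 N. Pads are 22 mm wide; open, the fingers measure 114 mm over their backs; the gripper's body (76 mm by 85 mm) begins 54 mm behind the grasp point. The pads swing forward as they close: fully open they stand 13 mm farther back than shut.
Start: joints at [-1.377, 0.591, 0.048, 1.609, -0.033, 0.943, -0.034], TCP at [205.086, 695.391, 231.302] pointing down, gripper open.
Joint ranges: [-2.69, 2.69], [-0.47, 2.24], [-1.27, 1.36], [0.19, 2.51], [-1.53, 4.68], [0.08, 2.07], [-3.09, 3.09]. Speed limits (rad/s): [2.57, 2.57, 3.14, 3.14, 3.14, 3.14, 3.14].

INTERFACE

Orientations are given as [roll, pitch, yaw] about the fixed x, y, z axes, in that order (R = Rz(yaw) Ry(pitch) Rx(roll)).
In Python, from bench import arm, optics gives the robot as it stands. The module is installed in compiled form; this text tells all that it offers.
- The arm moves only by the tool play_rows, never from a script. Its argument "deltas" is a list of rows, each a list of 3 entries, a list of its own where there are three numbers: the finger opening in m, from 0 to 0.0854, then the shift along the tool's x, y, z in m, then the turn about the tool's x in rad. In form: [[grip, [x, y, z], twist], ...]. A call has 1 to 12 rows; each row is the pose to reach, as a shift and turn from the pose commanded when the call began, along the tool's axes at that moment; what a row does not reach only later rows make up. A row lasts 1/12 s, in which the tool goes at most 41.7 mm and 7.16 degrees, less where a joint would pass 70% of its speed; a pose out of reach is approached as far as the arm can. A call with a gripper value outside its range is refused whole. The fingers move at their own pace and stop on an object; "newtons" is the grip in N (left out, the last holds). Time passes only in rows, so rows that repeat a pose let the fingers close. It gives the time, the measured TCP pose, the force and the opening at its end, in the units of the state.
- arm.read_state(): the state, without advancing time (a new reading comes with each control period).
- optics.read_camera(name): name is "scene" or "side" or "wrist"; returns the picture (420x560x3 uint8, red, green, blue); there is no depth.
- optics.camera_info(name): a dict with "fx", "fy", "cx", "cy" (pixels), "pose" (4x4, takes a point from camera to world coordinates). Camera axes: x right, y down, z forward; pixel columns grow to the right and rows downward; lengths in mm; the calibration is good to about 2 mm. A picture is of the moment at which its call begins: read the wrist's pose just before it. camera_info takes no time and is no camera call; for the wrist camera it gives the pose at the moment of the call.
- arm.finish_job(): hands the job in, once; it reports no verdict.
The state is a dict: "clock": time; "joint_pos": joint angles; "dq": joint speeds; "joint_efforts": joint torques, N m; "tcp_pos": TCP position; "tcp_rot": TCP orientation; "contact_force": force on the tool from outside, world axes, zero at the start; "wrist_torque": the same for the moment, N m; "opening": finger opening in mm.
Only numpy, scipy, OpenCV 4.12 (cv2) and the standard library are available. Lean on these libraries where they do the work, as an engineer would, in place of code of your own. Each camera call takes 0.05 s, during which the arm holds its last target. There are 200 camera calls.

## Working session

There is one attempt and no reset: what is moved stays moved. The work goes in short steps, Python scripts to look and compute and a tool call to move; the robot and the scene stay as the last step left them, time stands still between calls to the robot, and variables do not carry over. Pictures are saved under pics/ and viewed, about 12 in all and at most 16, crops included, and the job is handed in when it is done.

Besides the shell and the picture viewer there is one more tool, called after "Emit:" by a JSON object that holds its "method" and its "body". play_rows: Moves the arm, as the interface text tells. Its arguments: {"type":"object","properties":{"deltas":{"type":"array"},"newtons":{"type":"number"}},"required":["deltas"]}

```bash
mkdir -p pics; cat > h.py <<'E'
import numpy as np, cv2
from bench import arm, optics
def snap(n,f):
    i=optics.camera_info(n); p=optics.read_camera(n); cv2.imwrite('pics/'+f,p[:,:,::-1]); return p,i
def ray(i,u,v,z):
    P=np.array(i['pose']); d=P[:3,:3]@np.array([(u-i['cx'])/i['fx'],(v-i['cy'])/i['fy'],1]); o=P[:3,3]
    return o+d*(z-o[2])/d[2]
def proj(i,p):
    P=np.array(i['pose']); c=P[:3,:3].T@(np.array(p)-P[:3,3]); return [i['fx']*c[0]/c[2]+i['cx'],i['fy']*c[1]/c[2]+i['cy']]
E
python3 - <<'E'
from h import *
np.set_printoptions(precision=3,suppress=True)
s=arm.read_state(); print(s)
for n in ('scene','side','wrist'):
    p,i=snap(n,n+'0.png'); print(n,i)
E
```

```text
{'clock': 0.0, 'joint_pos': array([-1.378,  0.592,  0.048,  1.61 , -0.033,  0.943, -0.034]), 'dq': array([-0.001, -0.001, -0.001,  0.   , -0.001, -0.   ,  0.001]), 'joint_efforts': array([ -0.   , -54.869,   1.547, -19.812,   0.009,   0.009,  -0.   ]), 'tcp_pos': array([204.846, 694.591, 230.146]), 'tcp_rot': array([-3.082,  1.569, -1.798]), 'contact_force': array([ 0.53 , -0.666, -0.098]), 'wrist_torque': array([0.042, 0.003, 0.025]), 'opening': 85.48708671200737}
scene {'fx': 410.8405631818069, 'fy': 410.8405631818069, 'cx': 283.75355151138945, 'cy': 211.3702535060952, 'pose': array([[   0.791,    0.472,   -0.389,  887.409],
       [   0.611,   -0.613,    0.501, -488.579],
       [  -0.002,   -0.634,   -0.773,  736.051],
       [   0.   ,    0.   ,    0.   ,    1.   ]])}
side {'fx': 454.71414058320596, 'fy': 454.71414058320596, 'cx': 281.4935501419415, 'cy': 207.44382225308007, 'pose': array([[ -0.937,  -0.286,   0.203, 336.579],
       [ -0.35 ,   0.738,  -0.577, 568.631],
       [  0.015,  -0.611,  -0.791, 857.096],
       [  0.   ,   0.   ,   0.   ,   1.   ]])}
wrist {'fx': 335.01015617466544, 'fy': 335.01015617466544, 'cx': 280.40066323999014, 'cy': 207.26043297382085, 'pose': array([[  0.284,   0.918,   0.277, 134.402],
       [  0.959,  -0.271,  -0.084, 716.123],
       [ -0.002,   0.29 ,  -0.957, 372.891],
       [  0.   ,   0.   ,   0.   ,   1.   ]])}
```

View pics/scene0.png

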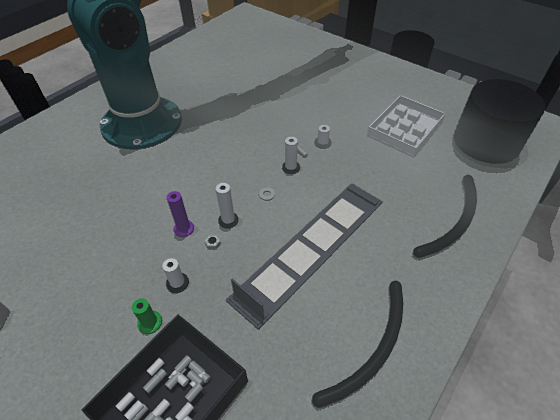

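View pics/side0.png

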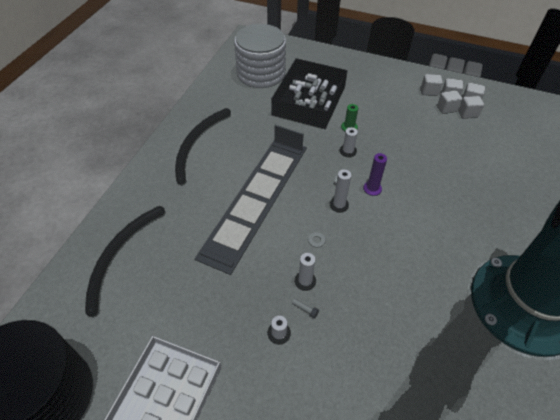

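The scene view shows the bracket at (245,295) and the plates at (269,283), (299,257), (322,235) and (345,212). The bare legs are at (225,205), (291,155), (173,275) and (323,135). Purple at (178,215) and green at (146,315) are the look-alikes. The loose ring, nut and bolt are obstacles. Next I measure.

```bash
cat > m.py <<'E'
from h import *
np.set_printoptions(precision=1,suppress=True)
I={n:optics.camera_info(n) for n in('scene','side')}
im={n:cv2.imread(f'pics/{n}0.png') for n in I}
# plates: white quads
for n,box in (('scene',(240,190,375,310)),('side',(205,145,300,255))):
    hs=cv2.cvtColor(im[n],cv2.COLOR_BGR2HSV); m=((hs[...,2]>165)&(hs[...,1]<50)).astype(np.uint8)
    k=np.zeros_like(m);k[box[1]:box[3],box[0]:box[2]]=1;m*=k
    for c in cv2.findContours(m,cv2.RETR_EXTERNAL,cv2.CHAIN_APPROX_NONE)[0]:
        if cv2.contourArea(c)<150: continue
        M=cv2.moments(c);u,v=M['m10']/M['m00'],M['m01']/M['m00']
        q=np.array([ray(I[n],*p[0],9)[:2] for p in c],np.float32); r=cv2.minAreaRect(q)
        print(n,'plate',round(u),round(v),np.array(r[0]),np.array(r[1]),round(r[2],1))
# top of legs by two rays
tops={110:((223,187),(344,174)),90:((291,140),(307,258)),70:((171,265),(351,131)),50:((323,128),(280,322))}
for h,(a,b) in tops.items():
    print(h,ray(I['scene'],*a,h)[:2],ray(I['side'],*b,h)[:2])
a=cv2.resize(im['scene'][115:335,125:385],None,fx=3,fy=2.7)
cv2.imwrite('pics/crop.png',cv2.resize(im['scene'][115:335,125:385],(708,600),interpolation=cv2.INTER_CUBIC))
E
python3 m.py
```

```text
scene plate 273 282 [ 615.9 -175.6] [62.7 61.8] 85.8
scene plate 299 257 [621.7 -95.8] [63.  62.1] 85.9
scene plate 323 234 [627.4 -16.4] [62.2 62.2] 85.8
scene plate 344 213 [633.2  63.5] [62.5 62.4] 85.8
110 [ 433.1 -108.4] [ 432.2 -112.9]
90 [442.5 113.3] [442.6 109.2]
70 [ 463.7 -291.6] [ 460.3 -296.3]
50 [452.4 238.5] [451.  236.1]
```

View pics/crop.png

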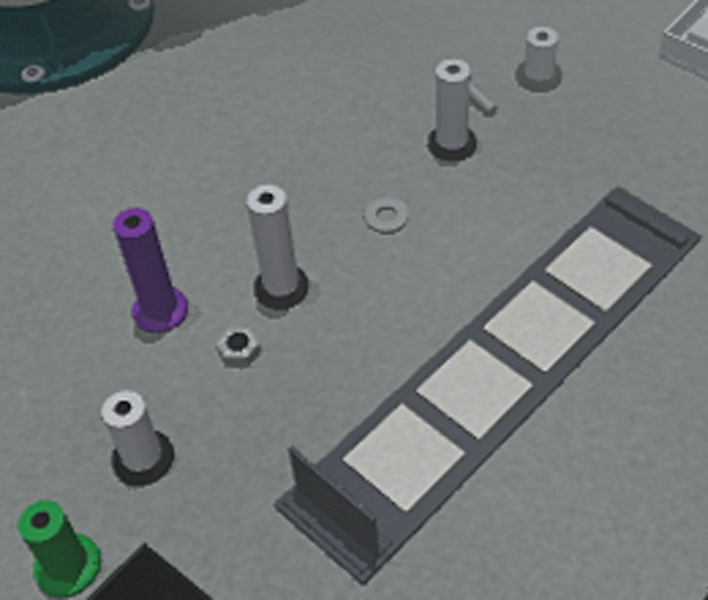

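The crop agrees with the order: leg_110 is the bare pillar at scene (225,205), leg_90 at (291,155), leg_70 at (173,275) and leg_50 at (323,135). Each assumed height makes the two views agree to about 5 mm. The purple and green look-alikes are left out. I start with leg_50.

```bash
cat >> h.py <<'E'
from scipy.spatial.transform import Rotation as Ro
def mv(x,y,z,jaw=None):
    """delta in tool axes (m) and twist (rad) to world x,y,z (mm), jaw direction in deg (mod 180)"""
    s=arm.read_state(); R=Ro.from_euler('xyz',s['tcp_rot']).as_matrix()
    d=R.T@(np.array([x,y,z])-s['tcp_pos'])/1000
    a=np.degrees(np.arctan2(R[1,2],R[0,2])); t=0
    if jaw is not None:
        # tool x is down: twist +t turns yaw by -t
        t=-((jaw-a+90)%180-90)
    print('t',round(s['clock'],2),'tcp',s['tcp_pos'].round(1),'jaw',round(a,1),'q7',s['joint_pos'][6].round(2),'F',s['contact_force'].round(1),'open',round(s['opening'],1))
    print('delta',d.round(4),'twist',round(np.radians(t),3),'deg',round(t,1),'rows',int(np.ceil(max(np.linalg.norm(d)*1000/41.7,abs(t)/7.16))))
E
python3 - <<'E'
from h import *
I={n:optics.camera_info(n) for n in('scene','side')}
print('purple',ray(I['scene'],174,197,110),ray(I['side'],380,158,110))
print('green',ray(I['scene'],140,303,70),ray(I['side'],352,108,70))
print('bolt',ray(I['scene'],303,153,5),ray(I['side'],306,308,5))
print('nut',ray(I['scene'],212,242,8))
im=cv2.imread('pics/side0.png'); print(im[185,263],im[235,232],im[163,275],im[220,220])
mv(452,237,230,-4); mv(452,237,230,86)
E
```

```text
purple [ 373.19475861 -189.30966202  110.        ] [ 368.8365626  -189.90048005  110.        ]
green [ 479.13502626 -379.15215886   70.        ] [ 481.00581246 -382.87321493   70.        ]
bolt [439.52822111 170.85654983   5.        ] [418.73130833 170.76256448   5.        ]
nut [ 450.99073505 -179.45362775    8.        ]
[162 163 163] [162 163 163] [159 162 160] [87 84 80]
t 0.15 tcp [204.9 694.8 230.4] jaw 73.6 q7 -0.03 F [ 0.6 -0.8  0.7] open 85.5
delta [ 0.0011 -0.3665 -0.3692] twist 1.354 deg 77.6 rows 13
t 0.15 tcp [204.9 694.8 230.4] jaw 73.6 q7 -0.03 F [ 0.6 -0.8  0.7] open 85.5
delta [ 0.0011 -0.3665 -0.3692] twist -0.217 deg -12.4 rows 13
```

Emit:
{"method": "play_rows", "body": {"deltas": [[0.085,[0,-0.03,-0.03],0.12],[0.085,[0,-0.06,-0.06],0.24],[0.085,[0,-0.09,-0.09],0.36],[0.085,[0,-0.12,-0.12],0.48],[0.085,[0,-0.15,-0.15],0.6],[0.085,[0,-0.18,-0.18],0.72],[0.085,[0,-0.21,-0.21],0.84],[0.085,[0,-0.24,-0.24],0.96],[0.085,[0,-0.27,-0.27],1.08],[0.085,[0,-0.3,-0.3],1.16],[0.085,[0,-0.33,-0.33],1.24],[0.085,[0,-0.365,-0.368],1.3]], "newtons": 40}}

```text
clock: 1.15
tcp_pos: [443.5, 253.9, 231.4]
tcp_rot: [0.614, 1.57, 0.595]
contact_force: [1.5, 0.1, 0.5]
opening: 85.2
```

```bash
cat > w.py <<'E'
from h import *
import sys
# wrist look: name, then expected target point x y h ; prints projected pixel and bright blobs on plane h
n,x,y,h=sys.argv[1],*map(float,sys.argv[2:5])
p,i=snap('wrist',n+'.png'); print('cam',np.array(i['pose'])[:3,3].round(0),'expected px',np.round(proj(i,[x,y,h])))
E
python3 w.py w1 452 237 50; python3 -c "from h import *; mv(452,237,100,-4)"
```

```text
cam [445. 328. 374.] expected px [289. 200.]
t 1.2 tcp [447.7 244.  231.9] jaw -1.9 q7 -0.38 F [ 2.5 -6.2  0.2] open 84.9
delta [ 0.132  -0.0062  0.0041] twist 0.036 deg 2.1 rows 4
```

View pics/w1.png

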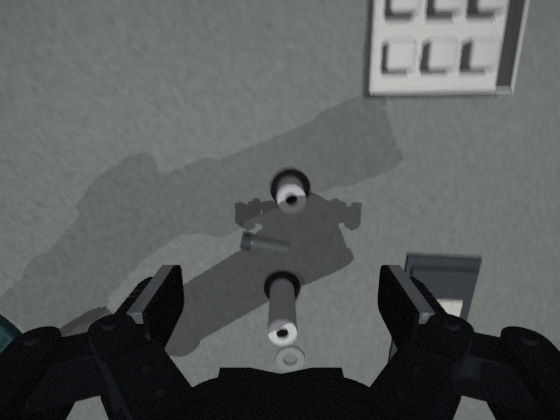

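Wrist view: leg_50's top is at (291,199), against an expected (289,200). leg_90's top is at (283,334) and the bolt at (262,242) lies beside it, not in the way. I'll add automatic top detection.

```bash
cat > w.py <<'E'
from h import *
import sys
def top(p,i,x,y,h,t=175):
    e=proj(i,[x,y,h]); g=p.min(2).astype(np.uint8); m=(g>t).astype(np.uint8)
    best=None
    for c in cv2.findContours(m,cv2.RETR_EXTERNAL,cv2.CHAIN_APPROX_NONE)[0]:
        if cv2.contourArea(c)<60: continue
        (u,v),r=cv2.minEnclosingCircle(c); d=np.hypot(u-e[0],v-e[1])
        if d<45 and (best is None or d<best[0]): best=(d,u,v,r)
    if best is None: print('none near',np.round(e)); return
    d,u,v,r=best; q=ray(i,u,v,h); P=np.array(i['pose'])[:3,3]
    print('top px',round(u),round(v),'exp',np.round(e),'xy',q.round(1)[:2],'diam mm',round(2*r/i['fx']*np.linalg.norm(q-P),1)); return q
if __name__=='__main__':
    n,x,y,h=sys.argv[1],*map(float,sys.argv[2:5])
    p,i=snap('wrist',n+'.png'); top(p,i,x,y,h)
    mv(x,y,100,-4)
E
python3 w.py w2 452 237 50
python3 -c "
from w import *
p,i=cv2.imread('pics/w2.png')[:,:,::-1],optics.camera_info('wrist')
for t in (120,150,200): top(p,i,452,237,50,t); top(p,i,442,111,90,t)"
```

```text
top px 282 179 exp [284. 190.] xy [450.8 247.9] diam mm 22.3
t 1.25 tcp [446.  247.6 231.8] jaw -1.7 q7 -0.39 F [-0.1  1.   0.4] open 84.8
delta [ 0.1318 -0.01    0.006 ] twist 0.04 deg 2.3 rows 4
top px 285 186 exp [286. 193.] xy [451.1 244.7] diam mm 29.4
top px 278 321 exp [280. 326.] xy [440.2 117.4] diam mm 31.5
top px 285 186 exp [286. 193.] xy [451.1 244.7] diam mm 28.4
top px 282 326 exp [280. 326.] xy [443.4 111.4] diam mm 26.5
none near [286. 193.]
none near [280. 326.]
```

Emit:
{"method": "play_rows", "body": {"deltas": [[0.085,[0.03,-0.008,0.005],0.04],[0.085,[0.06,-0.008,0.005],0.04],[0.085,[0.08,-0.008,0.005],0.04],[0.085,[0.08,-0.008,0.005],0.04],[0.085,[0.08,-0.008,0.005],0.04],[0.085,[0.08,-0.008,0.005],0.04]]}}

```text
clock: 1.75
tcp_pos: [448.3, 248.1, 152.1]
tcp_rot: [0.645, 1.569, 0.589]
contact_force: [-0.8, 0.5, 0.7]
opening: 85.2
```

```bash
sed -i 's/t=175/t=135/' w.py; python3 w.py w3 452 237 50; python3 -c "from h import *;mv(452,237,16,-4)"
```

```text
top px 284 211 exp [286. 221.] xy [451.6 245. ] diam mm 26.9
t 1.8 tcp [448.7 248.3 152.5] jaw -3.2 q7 -0.31 F [ 0.1 -0.1  1. ] open 85.1
delta [ 0.0525 -0.0112  0.0039] twist 0.014 deg 0.8 rows 2
t 1.8 tcp [448.7 248.3 152.5] jaw -3.2 q7 -0.31 F [ 0.1 -0.1  1. ] open 85.1
delta [ 0.1365 -0.0113  0.0037] twist 0.014 deg 0.8 rows 4
```

View pics/w3.png

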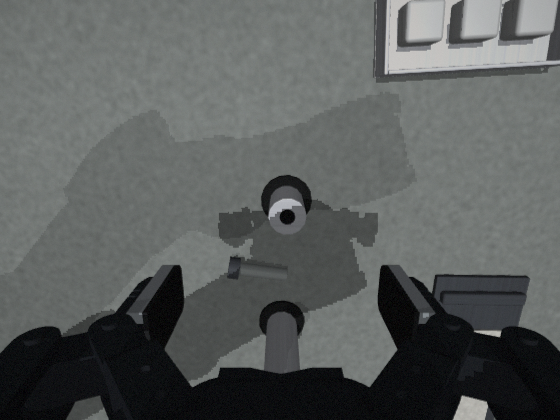

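The top's hole is at (287,216); the pillar half lies in shadow. That gives the leg at about (452,239). Descending.

Emit:
{"method": "play_rows", "body": {"deltas": [[0.085,[0.0,-0.005,0.003],0.014],[0.085,[0.03,-0.0093,0.0037],0.014],[0.085,[0.065,-0.0093,0.0037],0.014],[0.085,[0.1,-0.0093,0.0037],0.014],[0.085,[0.125,-0.0093,0.0037],0.014],[0.085,[0.136,-0.0093,0.0037],0.014],[0.085,[0.136,-0.0093,0.0037],0.014],[0.02,[0.136,-0.0093,0.0037],0.014],[0.02,[0.136,-0.0093,0.0037],0.014],[0.02,[0.136,-0.0093,0.0037],0.014],[0.02,[0.136,-0.0093,0.0037],0.014],[0.02,[0.136,-0.0093,0.0037],0.014]], "newtons": 40}}

```text
clock: 2.8
tcp_pos: [451.8, 238.5, 16.7]
tcp_rot: [0.586, 1.568, 0.516]
contact_force: [0.4, -1.0, 8.4]
opening: 29.0
```

Emit:
{"method": "play_rows", "body": {"deltas": [[0.02,[0,0,0],0],[0.02,[0,0,0],0],[0.02,[0,0,0],0],[0.02,[0,0,0],0],[0.02,[-0.01,0,0],0],[0.02,[-0.03,0,0],0],[0.02,[-0.07,0,0],0],[0.02,[-0.11,0,0],0],[0.02,[-0.15,0,0],0],[0.02,[-0.19,0,0],0],[0.02,[-0.19,0,0],0],[0.02,[-0.19,0,0],0]]}}

```text
clock: 3.8
tcp_pos: [451.9, 238.8, 208.3]
tcp_rot: [0.803, 1.565, 0.733]
contact_force: [-1.3, -0.4, -2.8]
opening: 28.8
```

```bash
python3 - <<'E'
from h import *
I=optics.camera_info('scene')
p,i=snap('side','side1.png')
m=((p.min(2)>145)&(p.max(2)-p.min(2)<30)).astype(np.uint8); k=np.zeros_like(m);k[145:255,205:300]=1;m*=k
for c in cv2.findContours(m,cv2.RETR_EXTERNAL,cv2.CHAIN_APPROX_NONE)[0]:
    if cv2.contourArea(c)>150:
        r=cv2.minAreaRect(np.array([ray(i,*q[0],9)[:2] for q in c],np.float32)); print('plate',np.round(r[0],1),np.round(r[1],1))
mv(633,62.5,206,-4)
E
```

```text
plate [632.7  61.2] [63.9 63. ]
plate [628.  -18.7] [63.9 61.6]
t 3.85 tcp [450.5 238.3 206.4] jaw -4.0 q7 -0.35 F [-0.8  0.  -1.9] open 28.8
delta [ 0.0003 -0.1627  0.1943] twist 0.0 deg 0.0 rows 7
```

View pics/side1.png

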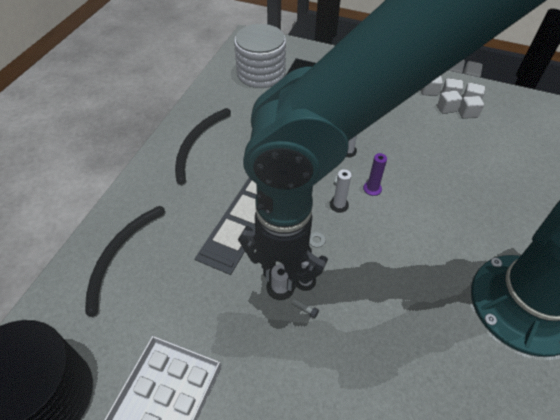

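leg_50 is gripped (28.8 mm, as the 30 mm pillar should give). Carrying it to the far plate at about (633,62.4).

Emit:
{"method": "play_rows", "body": {"deltas": [[0.02,[0,-0.02,0.022],0],[0.02,[0,-0.045,0.054],0],[0.02,[0,-0.07,0.084],0],[0.02,[0,-0.095,0.113],0],[0.02,[0,-0.12,0.143],0],[0.02,[0,-0.14,0.168],0],[0.02,[0,-0.155,0.185],0],[0.02,[0,-0.1627,0.1943],0],[0.02,[0,-0.1627,0.1943],0],[0.02,[0,-0.1627,0.1943],0],[0.02,[0,-0.1627,0.1943],0],[0.02,[0,-0.1627,0.1943],0]]}}

```text
clock: 4.85
tcp_pos: [631.6, 64.6, 204.6]
tcp_rot: [2.747, 1.568, 2.681]
contact_force: [-0.1, -0.3, -1.9]
opening: 29.4
```

```bash
python3 - <<'E'
from h import *
mv(633,62.4,27,-4)
p,i=snap('wrist','w4.png'); print(proj(i,[633,62.4,9]))
E
```

```text
t 4.85 tcp [631.6  64.6 204.6] jaw -3.8 q7 0.06 F [-0.1 -0.3 -1.9] open 29.4
delta [ 0.1776 -0.0023  0.002 ] twist 0.003 deg 0.2 rows 5
[np.float64(282.2237716368239), np.float64(183.1015175939798)]
```

View pics/w4.png

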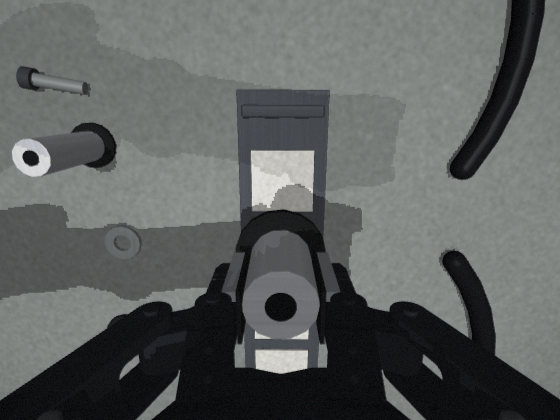

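The far plate's centre shows at about (282,182), against an expected (282,183), so the plan holds. Lowering.

Emit:
{"method": "play_rows", "body": {"deltas": [[0.02,[0.03,-0.0023,0.002],0],[0.02,[0.07,-0.0023,0.002],0],[0.02,[0.105,-0.0023,0.002],0],[0.02,[0.135,-0.0023,0.002],0],[0.02,[0.155,-0.0023,0.002],0],[0.02,[0.168,-0.0023,0.002],0],[0.02,[0.174,-0.0023,0.002],0],[0.02,[0.177,-0.0023,0.002],0],[0.02,[0.1785,-0.0023,0.002],0],[0.02,[0.1785,-0.0023,0.002],0],[0.02,[0.1785,-0.0023,0.002],0]]}}

```text
clock: 5.82
tcp_pos: [636.3, 59.8, 28.1]
tcp_rot: [0.176, 1.568, 0.106]
contact_force: [0.4, -0.5, -0.8]
opening: 29.0
```

```bash
python3 -c "from h import *;mv(633,62.4,25.7,-4)"
```

```text
t 5.82 tcp [636.3  59.8  28.1] jaw -4.0 q7 0.18 F [ 0.4 -0.5 -0.8] open 29.0
delta [ 0.0024  0.0024 -0.0034] twist -0.0 deg -0.0 rows 1
```

Emit:
{"method": "play_rows", "body": {"deltas": [[0.02,[0,0.0024,-0.0034],0],[0.02,[0,0.0024,-0.0034],0],[0.02,[0,0.0024,-0.0034],0],[0.02,[0,0.0024,-0.0034],0]]}}

```text
clock: 6.15
tcp_pos: [632.1, 62.5, 27.1]
tcp_rot: [0.359, 1.57, 0.289]
contact_force: [0.6, -0.0, -1.0]
opening: 29.3
```

Emit:
{"method": "play_rows", "body": {"deltas": [[0.02,[0,0,0],0],[0.02,[0,0,0],0],[0.02,[0,0,0],0]]}}

```text
clock: 6.4
tcp_pos: [632.1, 62.3, 26.8]
tcp_rot: [-0.63, 1.571, -0.7]
contact_force: [0.5, -1.0, -1.0]
opening: 28.9
```

```bash
python3 -c "from h import *;mv(633,62.4,25.7,-4)"
```

```text
t 6.4 tcp [632.1  62.3  26.8] jaw -4.0 q7 0.18 F [ 0.5 -1.  -1. ] open 28.9
delta [0.0011 0.0002 0.0009] twist -0.0 deg -0.0 rows 1
```

Emit:
{"method": "play_rows", "body": {"deltas": [[0.02,[0.001,0,0],0],[0.02,[0.002,0,0.0005],0],[0.02,[0.002,0,0.0005],0],[0.02,[0.002,0,0.0005],0]]}}

```text
clock: 6.73
tcp_pos: [632.2, 62.2, 25.8]
tcp_rot: [2.577, 1.57, 2.507]
contact_force: [-3.1, -0.1, 7.0]
opening: 29.0
```

Contact is at about 8 N with the leg on the plate. Releasing and rising.

Emit:
{"method": "play_rows", "body": {"deltas": [[0.085,[0.0,0,0],0],[0.085,[0,0,0],0],[0.085,[0,0,0],0],[0.085,[0,0,0],0],[0.085,[-0.01,0,0],0],[0.085,[-0.03,0,0],0],[0.085,[-0.07,0,0],0],[0.085,[-0.11,0,0],0],[0.085,[-0.15,0,0],0],[0.085,[-0.18,0,0],0],[0.085,[-0.2,0,0],0],[0.085,[-0.2,0,0],0]]}}

```text
clock: 7.73
tcp_pos: [635.9, 61.9, 231.0]
tcp_rot: [0.224, 1.56, 0.154]
contact_force: [0.9, -0.4, 0.8]
opening: 85.0
```

```bash
python3 - <<'E'
from h import *
mv(442.5,112,230,-4)
p,i=snap('wrist','w5.png'); print(proj(i,[633,62.4,59]))
for j in range(5): print(arm.read_state()['tcp_pos'])
E
```

```text
t 7.73 tcp [635.9  61.9 231. ] jaw -4.0 q7 0.05 F [ 0.9 -0.4  0.8] open 85.0
delta [-0.001   0.0363 -0.1964] twist -0.001 deg -0.0 rows 5
[np.float64(275.368294508046), np.float64(186.35211670563262)]
[634.26486493  62.16340325 228.21631555]
[634.26486493  62.16340325 228.21631555]
[634.26486493  62.16340325 228.21631555]
[634.26486493  62.16340325 228.21631555]
[634.26486493  62.16340325 228.21631555]
```

View pics/w5.png

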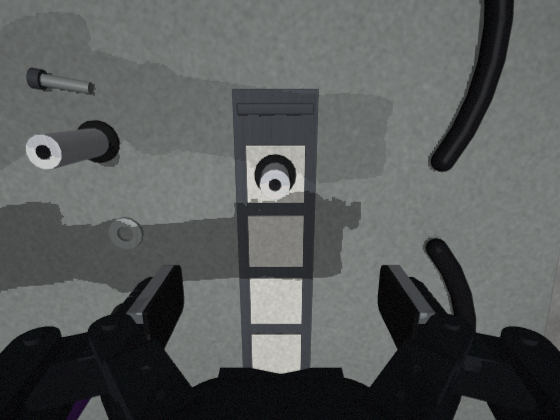

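leg_50 stands centred on its plate: the foot circle is at (275,174) and the plate centre at (275,174). Now leg_90.

Emit:
{"method": "play_rows", "body": {"deltas": [[0.085,[0,0.006,-0.03],0],[0.085,[0,0.012,-0.065],0],[0.085,[0,0.019,-0.1],0],[0.085,[0,0.026,-0.135],0],[0.085,[0,0.032,-0.165],0],[0.085,[0,0.035,-0.185],0],[0.085,[0,0.0363,-0.193],0],[0.085,[0,0.0363,-0.193],0],[0.085,[0,0.0363,-0.193],0],[0.085,[0,0.0363,-0.193],0],[0.085,[0,0.0363,-0.193],0],[0.085,[0,0.0363,-0.193],0]]}}

```text
clock: 8.78
tcp_pos: [444.0, 111.6, 224.8]
tcp_rot: [-0.342, 1.57, -0.414]
contact_force: [-0.1, 0.3, -1.1]
opening: 85.1
```

```bash
cat > w.py <<'E'
from h import *
import sys
def hole(p,i,x,y,h):
    e=proj(i,[x,y,h]); g=p.max(2)
    for t in (40,55,70):
        m=(g<t).astype(np.uint8)
        for c in cv2.findContours(m,cv2.RETR_CCOMP,cv2.CHAIN_APPROX_NONE)[0]:
            a=cv2.contourArea(c); (u,v),r=cv2.minEnclosingCircle(c)
            if 20<a<900 and a/(np.pi*r*r)>.6 and np.hypot(u-e[0],v-e[1])<40:
                q=ray(i,u,v,h); d=np.linalg.norm(q-np.array(i['pose'])[:3,3])
                print(t,'hole px',round(u),round(v),'exp',np.round(e),'xy',q[:2].round(1),'diam',round(2*r*d/i['fx'],1))
if __name__=='__main__':
    n,x,y,h,z=sys.argv[1],*map(float,sys.argv[2:6])
    p,i=snap('wrist',n+'.png'); hole(p,i,x,y,h)
    mv(x,y,z,-4)
E
python3 w.py w6 442.5 111 90 45
```

```text
40 hole px 278 194 exp [278. 197.] xy [441.9 113.6] diam 10.7
55 hole px 277 194 exp [278. 197.] xy [441.8 113.3] diam 11.2
70 hole px 277 194 exp [278. 197.] xy [441.8 113.2] diam 11.3
t 8.83 tcp [443.6 111.6 224.8] jaw -4.1 q7 -0.16 F [ 0.1 -0.1 -0.5] open 84.8
delta [ 0.1798 -0.0006 -0.0012] twist -0.001 deg -0.1 rows 5
```

Emit:
{"method": "play_rows", "body": {"deltas": [[0.085,[0.03,0.001,-0.0015],0],[0.085,[0.07,0.001,-0.0015],0],[0.085,[0.11,0.001,-0.0015],0],[0.085,[0.14,0.001,-0.0015],0],[0.085,[0.165,0.001,-0.0015],0],[0.085,[0.18,0.001,-0.0015],0],[0.085,[0.18,0.001,-0.0015],0],[0.085,[0.18,0.001,-0.0015],0],[0.02,[0.18,0.001,-0.0015],0],[0.02,[0.18,0.001,-0.0015],0],[0.02,[0.18,0.001,-0.0015],0],[0.02,[0.18,0.001,-0.0015],0]]}}

```text
clock: 9.83
tcp_pos: [441.8, 113.5, 45.8]
tcp_rot: [0.347, 1.569, 0.278]
contact_force: [-0.6, -0.1, -0.5]
opening: 38.5
```

Emit:
{"method": "play_rows", "body": {"deltas": [[0.02,[0,0,0],0],[0.02,[0,0,0],0],[0.02,[0,0,0],0],[0.02,[0,0,0],0],[0.02,[0,0,0],0]]}}

```text
clock: 10.25
tcp_pos: [441.8, 113.4, 45.7]
tcp_rot: [0.501, 1.569, 0.431]
contact_force: [-0.2, -0.5, 5.7]
opening: 29.0
```

Emit:
{"method": "play_rows", "body": {"deltas": [[0.02,[-0.01,0,0],0],[0.02,[-0.03,0,0],0],[0.02,[-0.07,0,0],0],[0.02,[-0.11,0,0],0],[0.02,[-0.15,0,0],0],[0.02,[-0.18,0,0],0],[0.02,[-0.2,0,0],0],[0.02,[-0.2,0,0],0],[0.02,[-0.2,0,0],0],[0.02,[-0.2,0,0],0],[0.02,[-0.2,0,0],0]]}}

```text
clock: 11.17
tcp_pos: [439.5, 112.8, 243.2]
tcp_rot: [-2.669, 1.567, -2.739]
contact_force: [-0.3, 0.3, -2.1]
opening: 28.9
```

```bash
python3 -c "from h import *;mv(621.6,-97,240,-4)"
```

```text
t 11.17 tcp [439.5 112.8 243.2] jaw -4.0 q7 -0.17 F [-0.3  0.3 -2.1] open 28.9
delta [ 0.0029 -0.1966  0.1963] twist 0.0 deg 0.0 rows 7
```

Emit:
{"method": "play_rows", "body": {"deltas": [[0.02,[0,-0.02,0.02],0],[0.02,[0,-0.046,0.046],0],[0.02,[0,-0.072,0.072],0],[0.02,[0,-0.1,0.1],0],[0.02,[0,-0.127,0.127],0],[0.02,[0,-0.153,0.153],0],[0.02,[0,-0.175,0.175],0],[0.02,[0,-0.19,0.19],0],[0.02,[0,-0.1966,0.195],0],[0.02,[0,-0.1966,0.195],0],[0.02,[0,-0.1966,0.195],0],[0.02,[0,-0.1966,0.195],0]]}}

```text
clock: 12.17
tcp_pos: [620.3, -94.6, 243.5]
tcp_rot: [2.717, 1.567, 2.649]
contact_force: [-0.1, -0.3, -1.8]
opening: 29.5
```

Emit:
{"method": "play_rows", "body": {"deltas": [[0.02,[0,0,0],0],[0.02,[0.0,0,0],0],[0.02,[0.02,0,0],0],[0.02,[0.05,0,0],0],[0.02,[0.09,0,0],0],[0.02,[0.12,0,0],0],[0.02,[0.145,0,0],0],[0.02,[0.16,0,0],0],[0.02,[0.17,0,0],0],[0.02,[0.17,0,0],0],[0.02,[0.17,0,0],0],[0.02,[0.17,0,0],0]]}}

```text
clock: 13.17
tcp_pos: [623.0, -96.8, 76.2]
tcp_rot: [-0.079, 1.568, -0.149]
contact_force: [0.1, 0.8, -2.5]
opening: 29.1
```

```bash
python3 -c "from h import *;mv(621.6,-97,54.7,-4)"
```

```text
t 13.17 tcp [623.  -96.8  76.2] jaw -4.0 q7 0.46 F [ 0.1  0.8 -2.5] open 29.1
delta [ 0.0215 -0.0003 -0.0015] twist 0.0 deg 0.0 rows 1
```

Emit:
{"method": "play_rows", "body": {"deltas": [[0.02,[0.008,0,-0.001],0],[0.02,[0.014,0,-0.001],0],[0.02,[0.018,0,-0.001],0],[0.02,[0.018,0,-0.001],0],[0.02,[0.018,0,-0.001],0],[0.02,[0.018,0,-0.001],0]]}}

```text
clock: 13.67
tcp_pos: [620.9, -96.7, 56.8]
tcp_rot: [-0.447, 1.571, -0.517]
contact_force: [-0.5, 1.1, -3.2]
opening: 29.2
```

```bash
python3 -c "from h import *;mv(621.6,-97,54.7,-4)"
```

```text
t 13.67 tcp [620.9 -96.7  56.8] jaw -4.0 q7 0.48 F [-0.5  1.1 -3.2] open 29.2
delta [ 0.0021 -0.0002  0.0007] twist -0.0 deg -0.0 rows 1
```

Emit:
{"method": "play_rows", "body": {"deltas": [[0.02,[0.001,0,0.0005],0],[0.02,[0.002,0,0.0005],0],[0.02,[0.0028,0,0.0005],0],[0.02,[0.0028,0,0.0005],0],[0.02,[0.0028,0,0.0005],0]]}}

```text
clock: 14.08
tcp_pos: [621.8, -96.7, 54.8]
tcp_rot: [0.246, 1.57, 0.176]
contact_force: [-1.4, 0.4, 4.2]
opening: 29.2
```

Contact made (the reading went from -3 to +4 N). Releasing and rising.

Emit:
{"method": "play_rows", "body": {"deltas": [[0.085,[0.0,0,0],0],[0.085,[0,0,0],0],[0.085,[0,0,0],0],[0.085,[0,0,0],0],[0.085,[-0.01,0,0],0],[0.085,[-0.03,0,0],0],[0.085,[-0.07,0,0],0],[0.085,[-0.11,0,0],0],[0.085,[-0.15,0,0],0],[0.085,[-0.18,0,0],0],[0.085,[-0.18,0,0],0],[0.085,[-0.18,0,0],0]]}}

```text
clock: 15.08
tcp_pos: [622.7, -97.0, 237.0]
tcp_rot: [0.042, 1.565, -0.028]
contact_force: [-0.4, -0.6, -0.7]
opening: 85.2
```

```bash
python3 -c "
from h import *
mv(433,-110,240,-4)
p,i=snap('wrist','w7.png')
from w import hole; hole(p,i,621.6,-97,99)"
```

```text
t 15.08 tcp [622.7 -97.  237. ] jaw -4.0 q7 0.35 F [-0.4 -0.6 -0.7] open 85.2
delta [-0.0041 -0.0262 -0.1883] twist -0.0 deg -0.0 rows 5
40 hole px 278 195 exp [278. 195.] xy [621.8 -96.4] diam 10.2
55 hole px 278 195 exp [278. 195.] xy [621.8 -96.4] diam 10.8
70 hole px 278 195 exp [278. 195.] xy [621.8 -96.7] diam 11.3
```

View pics/w7.png

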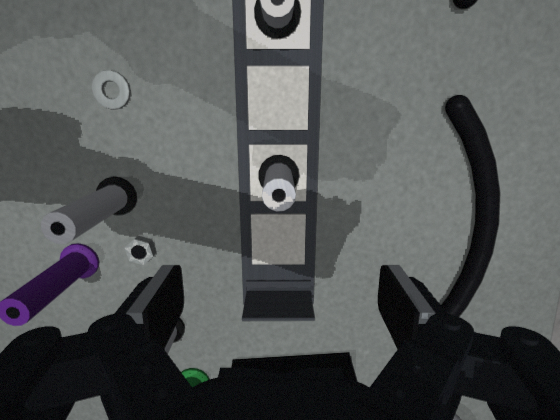

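leg_90 stands centred on the second plate from the bracket. Next is leg_110, the grey one at (62,227); purple at (15,312) stays. Purple is 100 mm away, so the jaws along x clear it.

Emit:
{"method": "play_rows", "body": {"deltas": [[0.085,[0,-0.004,-0.03],0],[0.085,[0,-0.01,-0.065],0],[0.085,[0,-0.014,-0.1],0],[0.085,[0,-0.018,-0.13],0],[0.085,[0,-0.022,-0.16],0],[0.085,[0,-0.025,-0.178],0],[0.085,[0,-0.0262,-0.188],0],[0.085,[0,-0.0262,-0.188],0],[0.085,[0,-0.0262,-0.188],0],[0.085,[0,-0.0262,-0.188],0],[0.085,[0,-0.0262,-0.188],0],[0.085,[0,-0.0262,-0.188],0]]}}

```text
clock: 16.13
tcp_pos: [433.4, -109.6, 234.0]
tcp_rot: [-0.824, 1.57, -0.893]
contact_force: [-0.6, -0.4, 1.2]
opening: 85.1
```

```bash
python3 w.py w8 433 -110.5 110 61
```

```text
40 hole px 297 232 exp [280. 201.] xy [ 446.  -139.3] diam 12.6
40 hole px 278 199 exp [280. 201.] xy [ 432.  -109.4] diam 10.5
55 hole px 298 232 exp [280. 201.] xy [ 446.2 -139.3] diam 13.3
55 hole px 278 200 exp [280. 201.] xy [ 432.  -109.5] diam 10.9
70 hole px 298 232 exp [280. 201.] xy [ 446.2 -139.3] diam 13.3
70 hole px 278 200 exp [280. 201.] xy [ 431.9 -109.7] diam 11.3
t 16.18 tcp [ 433.1 -109.6  234. ] jaw -4.0 q7 0.36 F [-0.7  0.2  0.1] open 84.8
delta [ 1.73e-01 -8.00e-04 -1.00e-04] twist 0.0 deg 0.0 rows 5
```

Emit:
{"method": "play_rows", "body": {"deltas": [[0.085,[0.03,0,-0.001],0],[0.085,[0.07,0,-0.001],0],[0.085,[0.11,0,-0.001],0],[0.085,[0.14,0,-0.001],0],[0.085,[0.162,0,-0.001],0],[0.085,[0.173,0,-0.001],0],[0.085,[0.173,0,-0.001],0],[0.085,[0.173,0,-0.001],0],[0.02,[0.173,0,-0.001],0],[0.02,[0.173,0,-0.001],0],[0.02,[0.173,0,-0.001],0],[0.02,[0.173,0,-0.001],0]]}}

```text
clock: 17.18
tcp_pos: [431.7, -109.5, 61.8]
tcp_rot: [-0.114, 1.569, -0.183]
contact_force: [-0.0, -0.4, -1.1]
opening: 38.4
```

Emit:
{"method": "play_rows", "body": {"deltas": [[0.02,[0,0,0],0],[0.02,[0,0,0],0],[0.02,[0,0,0],0],[0.02,[0,0,0],0],[0.02,[0,0,0],0]]}}

```text
clock: 17.6
tcp_pos: [431.7, -109.5, 61.8]
tcp_rot: [0.125, 1.569, 0.056]
contact_force: [-0.0, 0.2, 5.4]
opening: 29.3
```

Emit:
{"method": "play_rows", "body": {"deltas": [[0.02,[-0.01,0,0],0],[0.02,[-0.03,0,0],0],[0.02,[-0.07,0,0],0],[0.02,[-0.11,0,0],0],[0.02,[-0.15,0,0],0],[0.02,[-0.18,0,0],0],[0.02,[-0.2,0,0],0],[0.02,[-0.2,0,0],0],[0.02,[-0.2,0,0],0],[0.02,[-0.2,0,0],0],[0.02,[-0.2,0,0],0]]}}

```text
clock: 18.52
tcp_pos: [429.5, -109.1, 259.5]
tcp_rot: [3.131, 1.567, 3.061]
contact_force: [-0.1, 0.2, -2.4]
opening: 29.4
```

```bash
python3 -c "from h import *;mv(616,-176.7,262,-4)"
```

```text
t 18.52 tcp [ 429.5 -109.1  259.5] jaw -4.0 q7 0.34 F [-0.1  0.2 -2.4] open 29.4
delta [-0.0032 -0.0544  0.1908] twist -0.0 deg -0.0 rows 5
```

Emit:
{"method": "play_rows", "body": {"deltas": [[0.02,[0,-0.006,0.02],0],[0.02,[0,-0.014,0.048],0],[0.02,[0,-0.022,0.078],0],[0.02,[0,-0.031,0.11],0],[0.02,[0,-0.04,0.14],0],[0.02,[0,-0.047,0.165],0],[0.02,[0,-0.052,0.182],0],[0.02,[0,-0.0544,0.189],0],[0.02,[0,-0.0544,0.189],0],[0.02,[0,-0.0544,0.189],0],[0.02,[0,-0.0544,0.189],0],[0.02,[0,-0.0544,0.189],0]]}}

```text
clock: 19.52
tcp_pos: [614.1, -176.5, 260.7]
tcp_rot: [2.625, 1.569, 2.555]
contact_force: [-0.4, 0.4, -1.6]
opening: 29.3
```

Emit:
{"method": "play_rows", "body": {"deltas": [[0.02,[0,0,0],0],[0.02,[0.0,0,0],0],[0.02,[0.02,0,0],0],[0.02,[0.05,0,0],0],[0.02,[0.09,0,0],0],[0.02,[0.12,0,0],0],[0.02,[0.145,0,0],0],[0.02,[0.16,0,0],0],[0.02,[0.17,0,0],0],[0.02,[0.17,0,0],0],[0.02,[0.17,0,0],0],[0.02,[0.17,0,0],0]]}}

```text
clock: 20.52
tcp_pos: [616.9, -177.5, 92.5]
tcp_rot: [-0.253, 1.568, -0.323]
contact_force: [0.5, -0.2, -2.7]
opening: 29.2
```

```bash
python3 -c "from h import *;mv(616,-176.6,70.8,-4)"
```

```text
t 20.52 tcp [ 616.9 -177.5   92.5] jaw -4.0 q7 0.62 F [ 0.5 -0.2 -2.7] open 29.2
delta [ 0.0217  0.0009 -0.001 ] twist -0.0 deg -0.0 rows 1
```

Emit:
{"method": "play_rows", "body": {"deltas": [[0.02,[0.008,0.0005,0],0],[0.02,[0.014,0.0005,0],0],[0.02,[0.018,0.0005,0],0],[0.02,[0.018,0.0005,0],0],[0.02,[0.018,0.0005,0],0],[0.02,[0.018,0.0005,0],0]]}}

```text
clock: 21.02
tcp_pos: [615.8, -176.6, 73.0]
tcp_rot: [-0.807, 1.571, -0.877]
contact_force: [0.0, 0.3, -2.3]
opening: 28.7
```

```bash
python3 -c "from h import *;mv(616,-176.6,70.8,-4)"
```

```text
t 21.02 tcp [ 615.8 -176.6   73. ] jaw -4.0 q7 0.64 F [ 0.   0.3 -2.3] open 28.7
delta [0.0022 0.     0.0002] twist -0.0 deg -0.0 rows 1
```

Emit:
{"method": "play_rows", "body": {"deltas": [[0.02,[0.001,0,0],0],[0.02,[0.002,0,0],0],[0.02,[0.0028,0,0],0],[0.02,[0.0028,0,0],0],[0.02,[0.0028,0,0],0]]}}

```text
clock: 21.43
tcp_pos: [616.1, -176.7, 70.9]
tcp_rot: [0.188, 1.57, 0.118]
contact_force: [-0.6, 0.6, 3.3]
opening: 29.1
```

Emit:
{"method": "play_rows", "body": {"deltas": [[0.085,[0.0,0,0],0],[0.085,[0,0,0],0],[0.085,[0,0,0],0],[0.085,[0,0,0],0],[0.085,[-0.01,0,0],0],[0.085,[-0.03,0,0],0],[0.085,[-0.07,0,0],0],[0.085,[-0.11,0,0],0],[0.085,[-0.14,0,0],0],[0.085,[-0.16,0,0],0],[0.085,[-0.16,0,0],0],[0.085,[-0.16,0,0],0]]}}

```text
clock: 22.43
tcp_pos: [616.5, -176.8, 232.1]
tcp_rot: [-0.07, 1.567, -0.14]
contact_force: [-0.3, -0.2, -0.6]
opening: 85.1
```

```bash
python3 -c "
from h import *
mv(462,-294,230,-4)
p,i=snap('wrist','w9.png')
from w import hole; hole(p,i,616,-176.6,119)"
```

```text
t 22.43 tcp [ 616.5 -176.8  232.1] jaw -4.0 q7 0.52 F [-0.3 -0.2 -0.6] open 85.1
delta [ 0.0016 -0.1277 -0.1459] twist -0.0 deg -0.0 rows 5
40 hole px 279 203 exp [279. 203.] xy [ 616.1 -176.6] diam 10.4
55 hole px 279 203 exp [279. 203.] xy [ 616.2 -176.7] diam 11.1
70 hole px 280 203 exp [279. 203.] xy [ 616.3 -177. ] diam 11.2
```

View pics/w9.png

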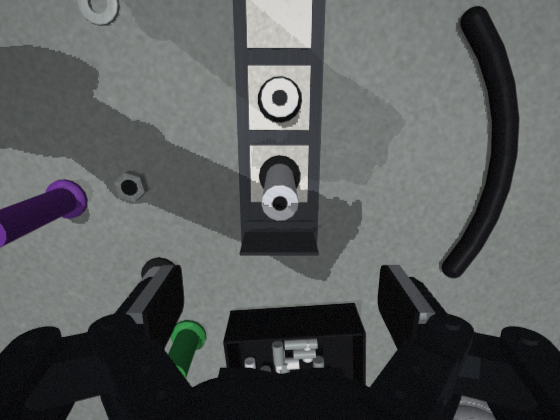

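leg_110 is centred next to the bracket. Now leg_70, the grey leg behind the finger at (158,265); green at (187,345) stays.

Emit:
{"method": "play_rows", "body": {"deltas": [[0.085,[0,-0.022,-0.025],0],[0.085,[0,-0.045,-0.051],0],[0.085,[0,-0.07,-0.08],0],[0.085,[0,-0.092,-0.105],0],[0.085,[0,-0.112,-0.128],0],[0.085,[0,-0.123,-0.141],0],[0.085,[0,-0.1277,-0.1459],0],[0.085,[0,-0.1277,-0.1459],0],[0.085,[0,-0.1277,-0.1459],0],[0.085,[0,-0.1277,-0.1459],0],[0.085,[0,-0.1277,-0.1459],0],[0.085,[0,-0.1277,-0.1459],0]]}}

```text
clock: 23.48
tcp_pos: [462.6, -292.6, 229.9]
tcp_rot: [1.947, 1.571, 1.88]
contact_force: [-0.5, -0.2, 0.6]
opening: 84.9
```

```bash
python3 w.py w10 462 -294 70 30
```

```text
40 hole px 278 188 exp [280. 191.] xy [ 460.1 -291.8] diam 10.6
55 hole px 278 188 exp [280. 191.] xy [ 460.1 -291.8] diam 11.2
70 hole px 278 188 exp [280. 191.] xy [ 460.1 -291.8] diam 11.2
t 23.53 tcp [ 462.3 -292.8  230. ] jaw -3.9 q7 0.79 F [-0.6  0.7 -0.4] open 85.1
delta [ 0.2    -0.0012 -0.0003] twist 0.002 deg 0.1 rows 5
```

View pics/w10.png

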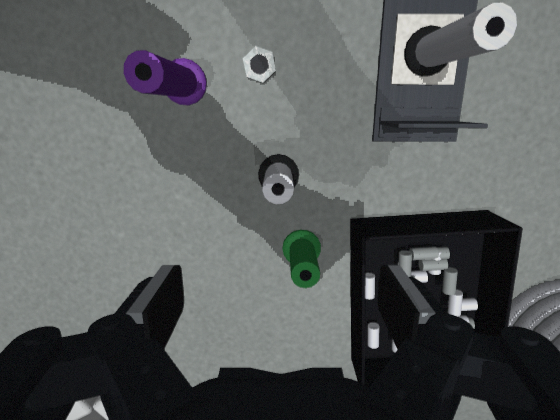

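Emit:
{"method": "play_rows", "body": {"deltas": [[0.065,[0.03,0.0008,-0.0016],0],[0.065,[0.07,0.0008,-0.0016],0],[0.065,[0.11,0.0008,-0.0016],0],[0.065,[0.145,0.0008,-0.0016],0],[0.065,[0.175,0.0008,-0.0016],0],[0.065,[0.193,0.0008,-0.0016],0],[0.065,[0.2,0.0008,-0.0016],0],[0.065,[0.2,0.0008,-0.0016],0],[0.065,[0.2,0.0008,-0.0016],0],[0.02,[0.2,0.0008,-0.0016],0],[0.02,[0.2,0.0008,-0.0016],0],[0.02,[0.2,0.0008,-0.0016],0]]}}

```text
clock: 24.53
tcp_pos: [460.6, -293.2, 31.5]
tcp_rot: [-0.461, 1.568, -0.531]
contact_force: [2.2, -0.7, 11.1]
opening: 29.5
```

Emit:
{"method": "play_rows", "body": {"deltas": [[0.02,[0,0,0],0],[0.02,[0,0,0],0],[0.02,[0,0,0],0],[0.02,[0,0,0],0],[0.02,[0,0,0],0],[0.02,[0,0,0],0]]}}

```text
clock: 25.03
tcp_pos: [460.6, -293.2, 31.6]
tcp_rot: [-0.252, 1.568, -0.322]
contact_force: [-1.3, 1.4, 6.5]
opening: 29.1
```

Emit:
{"method": "play_rows", "body": {"deltas": [[0.02,[-0.01,0,0],0],[0.02,[-0.03,0,0],0],[0.02,[-0.07,0,0],0],[0.02,[-0.11,0,0],0],[0.02,[-0.15,0,0],0],[0.02,[-0.18,0,0],0],[0.02,[-0.21,0,0],0],[0.02,[-0.21,0,0],0],[0.02,[-0.21,0,0],0],[0.02,[-0.21,0,0],0],[0.02,[-0.21,0,0],0]]}}

```text
clock: 25.95
tcp_pos: [458.6, -291.6, 238.7]
tcp_rot: [2.645, 1.567, 2.575]
contact_force: [-0.7, 0.8, -1.8]
opening: 29.3
```

```bash
python3 -c "from h import *;mv(627.4,-17.2,240,-4)"
```

```text
t 25.95 tcp [ 458.6 -291.6  238.7] jaw -4.0 q7 0.79 F [-0.7  0.8 -1.8] open 29.3
delta [-0.0012  0.2855  0.1493] twist 0.0 deg 0.0 rows 8
```

Emit:
{"method": "play_rows", "body": {"deltas": [[0.02,[0,0.025,0.013],0],[0.02,[0,0.055,0.029],0],[0.02,[0,0.09,0.047],0],[0.02,[0,0.125,0.065],0],[0.02,[0,0.16,0.084],0],[0.02,[0,0.195,0.102],0],[0.02,[0,0.225,0.118],0],[0.02,[0,0.255,0.133],0],[0.02,[0,0.275,0.143],0],[0.02,[0,0.285,0.148],0],[0.02,[0,0.285,0.148],0],[0.02,[0,0.285,0.148],0]]}}

```text
clock: 26.95
tcp_pos: [626.1, -19.9, 238.9]
tcp_rot: [-2.63, 1.567, -2.701]
contact_force: [-0.4, -1.1, -1.1]
opening: 28.5
```

Emit:
{"method": "play_rows", "body": {"deltas": [[0.02,[0,0,0],0],[0.02,[0,0,0],0],[0.02,[0,0,0],0],[0.02,[0.01,0,0],0],[0.02,[0.03,0,0],0],[0.02,[0.05,0,0],0],[0.02,[0.06,0,0],0],[0.02,[0.06,0,0],0],[0.02,[0.06,0,0],0],[0.02,[0.06,0,0],0],[0.02,[0.06,0,0],0]]}}

```text
clock: 27.87
tcp_pos: [628.3, -19.2, 181.4]
tcp_rot: [0.006, 1.568, -0.065]
contact_force: [0.7, 0.3, -2.5]
opening: 29.3
```

```bash
python3 -c "from h import *;mv(627.4,-17.6,40.6,-4)"
```

```text
t 27.87 tcp [628.3 -19.2 181.4] jaw -4.0 q7 0.32 F [ 0.7  0.3 -2.5] open 29.3
delta [ 0.1408  0.0016 -0.0013] twist -0.0 deg -0.0 rows 4
```

Emit:
{"method": "play_rows", "body": {"deltas": [[0.02,[0.0,0.0014,0],0],[0.02,[0.03,0.0014,0],0],[0.02,[0.06,0.0014,0],0],[0.02,[0.09,0.0014,0],0],[0.02,[0.115,0.0014,0],0],[0.02,[0.13,0.0014,0],0],[0.02,[0.136,0.0014,0],0],[0.02,[0.136,0.0014,0],0],[0.02,[0.136,0.0014,0],0],[0.02,[0.136,0.0014,0],0],[0.02,[0.136,0.0014,0],0],[0.02,[0.136,0.0014,0],0]]}}

```text
clock: 28.87
tcp_pos: [628.3, -17.5, 45.5]
tcp_rot: [0.096, 1.569, 0.026]
contact_force: [0.3, 0.5, -0.7]
opening: 29.3
```

```bash
python3 -c "from h import *;mv(627.4,-17.6,40.6,-4)"
```

```text
t 28.87 tcp [628.3 -17.5  45.5] jaw -4.0 q7 0.43 F [ 0.3  0.5 -0.7] open 29.3
delta [ 0.0049 -0.0002 -0.0009] twist -0.0 deg -0.0 rows 1
```

Emit:
{"method": "play_rows", "body": {"deltas": [[0.02,[0.002,0,-0.0008],0],[0.02,[0.0035,0,-0.0008],0],[0.02,[0.0045,0,-0.0008],0],[0.02,[0.0055,0,-0.0008],0],[0.02,[0.0055,0,-0.0008],0],[0.02,[0.0055,0,-0.0008],0],[0.02,[0.0055,0,-0.0008],0]]}}

```text
clock: 29.45
tcp_pos: [626.7, -17.2, 40.6]
tcp_rot: [1.524, 1.569, 1.454]
contact_force: [-4.6, 1.3, 13.2]
opening: 29.0
```

Emit:
{"method": "play_rows", "body": {"deltas": [[0.085,[0.0,0,0],0],[0.085,[0,0,0],0],[0.085,[0,0,0],0],[0.085,[0,0,0],0],[0.085,[-0.01,0,0],0],[0.085,[-0.03,0,0],0],[0.085,[-0.07,0,0],0],[0.085,[-0.11,0,0],0],[0.085,[-0.15,0,0],0],[0.085,[-0.19,0,0],0],[0.085,[-0.21,0,0],0],[0.085,[-0.21,0,0],0]]}}

```text
clock: 30.45
tcp_pos: [630.1, -18.6, 255.2]
tcp_rot: [0.086, 1.56, 0.015]
contact_force: [0.4, -0.9, 0.2]
opening: 85.6
```

Emit:
{"method": "play_rows", "body": {"deltas": [[0.085,[0,0,-0.04],0],[0.085,[0,0,-0.08],0],[0.085,[0,0,-0.11],0],[0.085,[0,0,-0.13],0],[0.085,[0,0,-0.13],0],[0.085,[0,0,-0.13],0],[0.085,[0,0,-0.13],0],[0.085,[0,0,-0.13],0],[0.085,[0,0,-0.13],0],[0.085,[0,0,-0.13],0]]}}

```text
clock: 31.28
tcp_pos: [497.9, -8.5, 248.6]
tcp_rot: [-0.986, 1.57, -1.056]
contact_force: [-0.9, -0.6, -0.4]
opening: 84.8
```

```bash
python3 -c "
from w import *
p,i=snap('scene','scene_end.png')
for h,x,y in ((50,633,62.4),(70,627.4,-17.2),(90,621.6,-97),(110,616,-176.6)): hole(p,i,x,y,h+9)
print(arm.read_state()['clock'],arm.read_state()['tcp_pos'])
cv2.imwrite('pics/end.png',cv2.resize(p[150:340,150:400,::-1],(750,570),interpolation=cv2.INTER_CUBIC))"
```

```text
31.3333 [497.67792394  -8.45749729 248.63195591]
```

View pics/end.png

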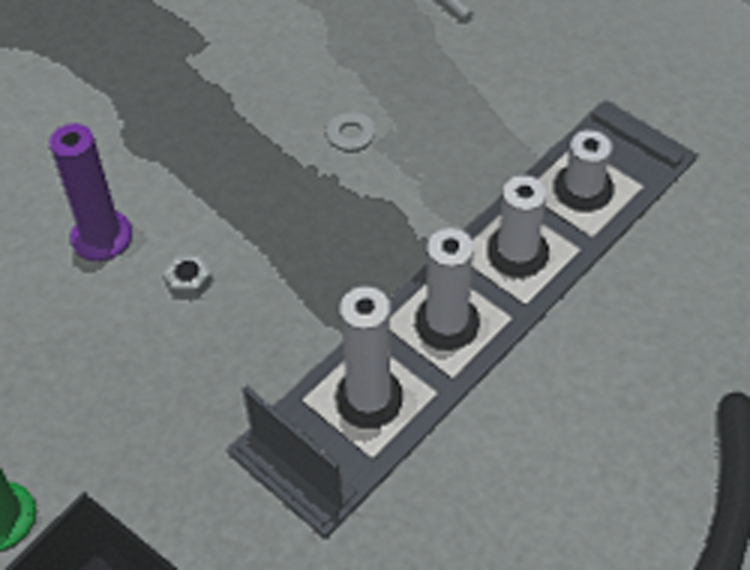

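The final view shows all four upright on the plates. In crop pixels, the tallest is next to the bracket (370,395), then (447,322), (518,252) and (583,188). The gripper is clear.

```bash
python3 -c "from bench import arm; print(arm.finish_job())"
```

```text
the job is handed in; nothing more can be done
None
```

All four legs stand upright on the label plates in order of height: leg_110 next to the end bracket, then leg_90, leg_70 and leg_50 on the far plate. I handed the job in at about 31 s on the robot's clock. The purple and green look-alikes were not touched.

**Checks that passed:**
- From the wrist camera, leg_90 and leg_110 came out within about 1 mm of their plate centres, and leg_50's foot circle matched its plate centre by eye.
- The final scene picture shows all four upright and centred, with the gripper clear.
- The highest force I read was about 14 N, while setting leg_70 down.

**Checks that failed or disagreed:**
- The numeric position check in the final scene picture found nothing, because the holes in the leg tops are too small at that distance. leg_70's centring therefore rests on the picture and the arm's position at release, which was under 1 mm off the plate centre I had measured.
- The scene and side cameras differed by 2–5 mm in y on the starting positions. I settled that with close looks from the wrist camera.

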